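# Pack the overhaul tray and hold the piston over its seat

### The job

First pack the oil filter and the bearing carton upright, side by side on the floor of the wooden tray's long bay, and let go of them. Then lift the piston over the camshaft and hold it, crown up, hovering about one centimetre above the rim of the tray's square seat, centred over it and with its pin lined up with the two notches, touching nothing but the gripper, so that I can slip a sheet of oiled paper underneath: finish while still holding it there. Do not knock the camshaft and leave everything else on the bench where it is.

Things in the scene. Friction and masses are not known exactly. Their poses are not given: they have to be found in the camera images.
- tray: low open plywood tray, fixed to the bench, outside 76 (its x) by 218 (its y) by 24 mm high; floor 6 mm thick, so all walls stand 18 mm above it. Origin: centre of its underside, on the bench; z up. Long side walls and the -y end wall are 6 mm thick. The long bay fills y = -103 to +17 mm, the square seat y = +31 to +95 mm
- tray_bay (a point): centre of the long bay (64 mm in x by 120 mm in y inside) on its floor, 6 mm above the bench and 43 mm to the -y side of the tray's origin; axes as the tray's
- tray_seat (a point): centre of the square seat (64 by 64 mm inside) at rim height, 24 mm above the bench and 63 mm to the +y side of the tray's origin; axes as the tray's. The cross walls at its +y and -y sides are 14 mm thick, each with a notch in its middle, 20 mm wide (x) and 12 mm deep from the rim
- piston: bare aluminium piston standing crown up: cylinder 58 mm diameter, 56 mm high, three dark ring grooves near the top, 0.3 kg (varies by a third). Origin: centre of its underside; z up. A steel pin, 16 mm diameter, 74 mm long, runs through it along its y axis, 22 mm above the underside, and stands out 8 mm on both sides; the +x and -x sides are free to grip
- filter: grey spin-on oil filter can: upright cylinder 56 mm diameter, 70 mm high, with a steel stub of 22 mm diameter and 8 mm height on top (78 mm in all), 0.25 kg (may vary by a third). Origin: centre of its underside; z up
- carton: closed cardboard carton of bearing shells, upright: 50 (its x) by 54 (its y) by 70 mm high, a pale paper band over its middle running along x, 0.3 kg (may vary by a third), rigid. Origin: centre of its underside; z up. It fits the bay beside the filter either way round
- camshaft: steel camshaft lying along its x axis, 360 mm long, on two V-blocks 56 mm wide (y), fixed to the bench between the loose parts and the tray; highest point 112 mm above the bench. Origin: on the bench under its middle
- liner: bystander: dark steel cylinder liner, tube 90 mm diameter, 120 mm high, standing. Origin: centre of its underside
- oil_bottle: bystander: grey bottle, 60 mm diameter, 160 mm high, standing. Origin: centre of its underside
- socket: bystander: small steel socket, 28 mm diameter, 45 mm high, standing. Origin: centre of its underside
- ring_gauge: bystander: flat steel ring, 64 mm outside diameter, 14 mm high. Origin: centre of its underside
- gauge_case: bystander: black flat case, 90 (x) by 200 (y) by 40 mm. Origin: centre of its underside
- wrench: bystander: steel wrench 170 mm long along its x, lying flat. Origin: about its middle, at the bench
- bearing_cap: bystander: dark steel bearing cap, 30 (x) by 70 (y) by 32 mm. Origin: centre of its underside
Things that resemble listed ones, but are neither listed nor needed, are in the scene too. What is shaped like the carton but yellow is not meant.

How it is judged:
On the way:
1. filter and carton stand released on the floor of the long bay, the piston not yet lifted (x of filter in the frame of tray_bay between -0.012 and 0.012 m and y of filter in the frame of tray_bay between -0.04 and 0.04 m and z of filter in the frame of tray_bay between -0.004 and 0.005 m and angle between each of filter, carton's own z axis and vertical below 0.1 rad and contact force between each of filter, carton and the fingers below 0.2 N and x of carton in the frame of tray_bay between -0.012 and 0.012 m and y of carton in the frame of tray_bay between -0.04 and 0.04 m and z of carton in the frame of tray_bay between -0.004 and 0.005 m and height (world z) of piston below 0.015 m), for 0.2 s.
At the end, for the whole second after the job is handed in: Filter and carton stand upright (0.1 rad), released, on the bay floor (5 mm). The piston is held in the fingers, still, upright (0.1 rad), underside 3 to 22 mm above the tray rim, within 8 mm of the seat centre, pin within 0.14 rad of the tray length, touching nothing else (x of filter in the frame of tray_bay between -0.012 and 0.012 m and y of filter in the frame of tray_bay between -0.04 and 0.04 m and z of filter in the frame of tray_bay between -0.004 and 0.005 m and angle between each of filter, carton, piston's own z axis and vertical below 0.1 rad and contact force between each of filter, carton and the fingers below 0.2 N and x of carton in the frame of tray_bay between -0.012 and 0.012 m and y of carton in the frame of tray_bay between -0.04 and 0.04 m and z of carton in the frame of tray_bay between -0.004 and 0.005 m and horizontal distance between piston and tray_seat below 0.008 m and z of piston in the frame of tray_seat between 0.003 and 0.022 m and angle between the y axis of piston and the y axis of tray, either way round below 0.14 rad and contact force between piston and the fingers above 1 N and contact force between piston and tray below 0.1 N and contact force between piston and filter below 0.1 N and contact force between piston and carton below 0.1 N and contact force between piston and camshaft below 0.1 N and linear speed of piston below 0.02 m/s); the arm keeps its last pose, push and grip.
It fails at once if the camshaft is knocked (contact over 3 N) (contact force between camshaft and anything else above 3 N).
It fails at once if a bystander is moved by more than 2 cm (distance of any of liner, oil_bottle, socket, ring_gauge, gauge_case, wrench, bearing_cap from where it was at the start of the episode above 0.02 m).
It also fails if it takes over 72 s, if anything falls off the work surface, if the arm or the gripper's body presses on something with over 40 N, if the wrist force passes 120 N, or if a joint passes its speed limit or range.

### The arm

A 7-joint arm with a two-finger parallel gripper is mounted at the origin on the work surface. World frame = base frame: x ahead of the robot, y to its left, z up, the work surface at z = 0. Lengths are in m, angles in rad, forces in N, time in s.
With the tool pointing down it reaches from about 0.425 to 0.925 m from the base axis. Payload 6.8 kg.
Tool frame: the origin (TCP) lies on the centre line of the jaws, within the pads' length; the fingertips stand 19 mm ahead of it and the grasp point (between the pads) is the TCP (r.tip_extent is the y of the fingertips in the tool frame, in m); y points along the fingers, z is the direction in which the jaws open and shut, and the axes are right-handed (so a half turn about y gives the same grasp; the last joint's range is limited). The gripper opens to 85 mm and grips with 20 to 120 N. Pads are 22 mm wide; open, the fingers measure 114 mm over their backs; the gripper's body (76 mm by 85 mm) begins 54 mm behind the grasp point. The pads swing forward as they close: fully open they stand 13 mm farther back than shut.
Start: joints at [-1.442, 0.477, 0.022, 1.555, -0.011, 1.109, -0.083], TCP at [0.158, 0.656, 0.25] pointing down, gripper open.
Joint ranges: [-2.96, 2.96], [-0.34, 2.1], [-1.41, 1.46], [0.24, 2.44], [-1.37, 4.51], [0.17, 1.92], [-2.96, 2.96]. Speed limits (rad/s): [2.39, 2.39, 3.14, 3.14, 3.14, 3.14, 3.14].

### API

Orientations are given as a rotation vector (axis times angle).
In Python, from bench import r gives the robot as it stands. The module is installed in compiled form; this text tells all that it offers.
- The arm moves only by the tool jog_arm, never from a script. Its argument "motion" is a list of rows, each a list of 3 entries, a list of its own where there are three numbers: the opening, from 0 (shut) to 1 (fully open), then the shift along the tool's x, y, z in m, then the turn, a rotation vector about the tool's x, y, z in degrees. A call has 1 to 10 rows; each row shifts and turns the commanded pose from where the row before left it, along the tool's axes as they then stand; what a row does not reach is not made up. A row lasts 1/12 s, in which the tool goes at most 41.7 mm and 7.16 degrees, less where a joint would pass 70% of its speed; a pose out of reach is approached as far as the arm can. A call with a gripper value outside its range is refused whole. The fingers move at their own pace and stop on an object; "force" is the grip in N (left out, the last holds). Time passes only in rows, so rows that do not move let the fingers close. It gives the time, the measured TCP pose, the force and the opening at its end, in the units of the state.
- r.get_obs(): the state, without advancing time (a new reading comes with each control period).
- r.grab_frame(name): name is "side" or "top"; returns a dict with "image" (480x640x3 uint8, red, green, blue), "range_z" (480x640 float32, m along the optical axis (not along the pixel's ray), 0 where there is no reading), "fx", "fy", "cx", "cy" (pixels), "k1" (the pictures are not rectified: a ray, as slopes to the right and down, at radius r is drawn at 1 + k1 r^2 times it, then the intrinsics apply), "xyz" and "orientation" of the camera in the world. Camera axes: x right, y down, z forward; pixel columns grow to the right and rows downward; lengths in m; the calibration is good to about 2 mm. A picture is of the moment at which its call begins.
- r.hand_in(): hands the job in, once; it reports no verdict.
The state is a dict: "clock": time; "joints": joint angles; "qvel": joint speeds; "tau": joint torques, N m; "tcp_pos": TCP position; "orientation": TCP orientation; "contact_force": force on the tool from outside, world axes, zero at the start; "moment": the same for the moment, N m; "grip_width": finger opening in m.
Only numpy, scipy, OpenCV 4.12 (cv2) and the standard library are available. Lean on these libraries where they do the work, as an engineer would, in place of code of your own. Each camera call takes 0.05 s, during which the arm holds its last target.

## Working session

There is one attempt and no reset: what is moved stays moved. The work goes in short steps, Python scripts to look and compute and a tool call to move; the robot and the scene stay as the last step left them, time stands still between calls to the robot, and variables do not carry over. Pictures are saved under pics/ and viewed, and the job is handed in when it is done.

Besides the shell and the picture viewer there is one more tool, called after ">>>" by a JSON object that holds its "api" and its "payload". jog_arm: Moves the arm, as the interface text tells. Its arguments: {"type":"object","properties":{"motion":{"type":"array","items":{"type":"array"}},"force":{"type":"number"}},"required":["motion"]}

```bash
mkdir -p pics; python3 - <<'E'
from bench import r
import cv2,numpy as np,pickle
o=r.get_obs();print(o, r.tip_extent)
for n in("side","top"):
    f=r.grab_frame(n); pickle.dump(f,open(n+"0.pkl","wb"))
    cv2.imwrite(f"pics/{n}0.png",f["image"][:,:,::-1])
    print(n,{k:f[k] for k in f if k not in("image","range_z")})
E
```

```text
{'clock': 0.0, 'joints': array([-1.4421034 ,  0.47779476,  0.02232808,  1.55645881, -0.01149394,
        1.10929355, -0.08308077]), 'qvel': array([-1.86369507e-03, -3.36251443e-04, -9.82370201e-04,  2.84188486e-05,
        6.19475741e-04, -1.83290256e-04, -2.20625849e-03]), 'tau': array([ 2.21108958e-04, -5.96447754e+01,  1.60812624e+00, -2.81183946e+01,
        1.25248989e-02,  9.46018612e-03,  1.75045795e-05]), 'tcp_pos': array([0.15822127, 0.65561821, 0.24932594]), 'orientation': array([-1.56462038,  0.18596564, -0.18583933]), 'contact_force': array([-1.05331814, -1.71493577, -0.22239754]), 'moment': array([-0.02751251, -0.02838102,  0.02975716]), 'grip_width': 0.08515794420368505} 0.019
side {'fx': 440.67190678227615, 'fy': 440.67190678227615, 'cx': 322.5521451680571, 'cy': 243.01624346955734, 'k1': -0.0801986158404064, 'xyz': array([0.38953718, 0.54840014, 0.65027819]), 'orientation': array([-0.43477957,  2.80241584, -1.07691379])}
top {'fx': 538.1423279435716, 'fy': 538.1423279435716, 'cx': 322.496842623026, 'cy': 252.65755745143383, 'k1': -0.13033805831790382, 'xyz': array([0.42726313, 0.00787946, 1.12149991]), 'orientation': array([-2.17416357,  2.16021414, -0.10752908])}
```

View pics/side0.png

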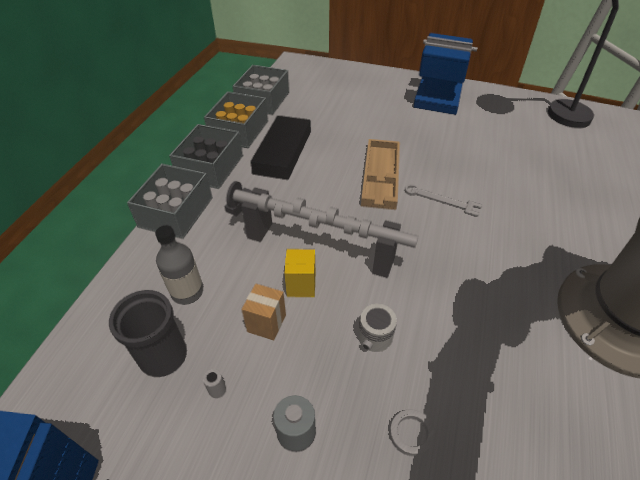

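View pics/top0.png

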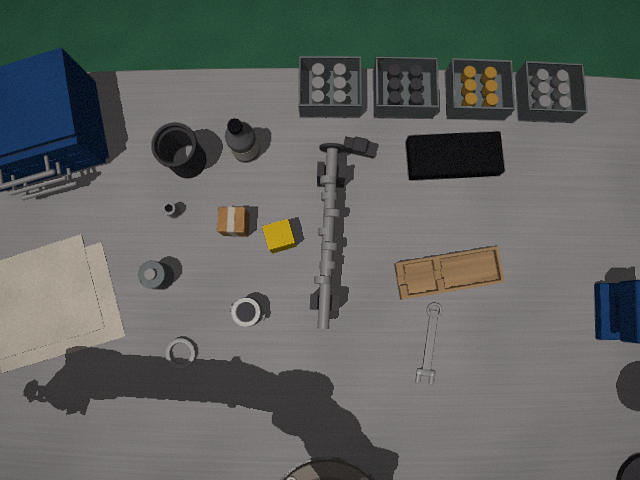

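The side view shows the piston at about (378,325), filter at (294,422), carton at (264,310), the yellow lookalike at (300,272), and the tray at (381,172) beyond the camshaft. In the top view the filter is at (152,274), carton at (233,220), piston at (246,311), and the tray at (448,272) with its square seat on the left. Next I'll measure them.

```bash
cat > h.py <<'E'
import numpy as np,cv2,pickle
from scipy.spatial.transform import Rotation as R
def cloud(f):
    K=np.array([[f['fx'],0,f['cx']],[0,f['fy'],f['cy']],[0,0,1]])
    v,u=np.mgrid[0:480,0:640]
    p=np.stack([u,v],-1).reshape(-1,1,2).astype(np.float64)
    s=cv2.undistortPoints(p,K,np.array([f['k1'],0,0,0,0.]) ).reshape(480,640,2)
    d=f['range_z'].astype(float)
    c=np.dstack([s*d[...,None],d])
    w=c.reshape(-1,3)@R.from_rotvec(f['orientation']).as_matrix().T+f['xyz']
    w[d.ravel()==0]=np.nan
    return w.reshape(480,640,3)
E
python3 - <<'E'
from h import *
T=pickle.load(open('top0.pkl','rb'));S=pickle.load(open('side0.pkl','rb'))
ct,cs=cloud(T),cloud(S)
def sel(c,box,z0,z1):
    u0,v0,u1,v1=box
    q=c[v0:v1,u0:u1].reshape(-1,3); return q[(q[:,2]>z0)&(q[:,2]<z1)]
for n,c,boxes in(('top',ct,dict(filter=(130,255,175,295),carton=(213,200,253,242),piston=(224,290,268,332),yellow=(258,212,300,256),tray=(385,235,512,305))),('side',cs,dict(filter=(265,390,325,455),carton=(238,280,290,342),piston=(352,298,402,355),yellow=(280,245,322,300),tray=(355,135,405,212)))):
    print(n,'bench z',np.nanmedian(c[300:460,160:200,2]) )
    for k,b in boxes.items():
        z=dict(filter=(.06,.074),carton=(.062,.08),piston=(.048,.064),yellow=(.06,.08),tray=(.018,.03))[k]
        q=sel(c,b,*z)
        xy=q[:,:2].astype(np.float32)
        cc,rad=cv2.minEnclosingCircle(xy); rc=cv2.minAreaRect((xy*1000))
        print(k,len(q),'zmed %.4f'%np.median(q[:,2]),'circ',np.round(cc,4),round(rad,4),'mean',xy.mean(0).round(4),'rect',np.round(rc[0],1),np.round(rc[1],1),round(rc[2],1))
E
python3 - <<'E'
import cv2
t=cv2.imread('pics/top0.png');
a=cv2.resize(t[190:345,120:310],None,fx=4,fy=4,interpolation=2);cv2.imwrite('pics/z1.png',a[:600,:800])
a=cv2.resize(t[225:320,380:520],None,fx=5,fy=5,interpolation=2);cv2.imwrite('pics/z2.png',a[:600,:800])
t=cv2.imread('pics/side0.png');a=cv2.resize(t[240:360,220:420],None,fx=4,fy=4,interpolation=2);cv2.imwrite('pics/z3.png',a[:600,:800])
E
```

```text
top bench z 0.0004458152338078225
filter 526 zmed 0.0702 circ [0.4904 0.3525] 0.0287 mean [0.49   0.3499] rect [490.2 352. ] [55.1 55.1] 80.8
carton 683 zmed 0.0703 circ [0.6021 0.1947] 0.0354 mean [0.6013 0.1939] rect [602.1 194.6] [53.7 51.6] 88.9
piston 681 zmed 0.0563 circ [0.4188 0.1638] 0.0294 mean [0.4187 0.1633] rect [419.1 163.1] [57.5 56.2] 19.7
yellow 707 zmed 0.0705 circ [0.5725 0.0999] 0.0362 mean [0.5718 0.0997] rect [572.3  99.9] [50.8 54. ] 16.4
tray 1053 zmed 0.0241 circ [ 0.5015 -0.2509] 0.1146 mean [ 0.5    -0.2421] rect [ 501.6 -250.5] [ 77.2 218.3] 9.3
side bench z 0.0008198401316376058
filter 1169 zmed 0.0702 circ [0.4905 0.3528] 0.0281 mean [0.4892 0.3556] rect [490.1 353.1] [54.6 54. ] 74.9
carton 1008 zmed 0.0707 circ [0.6012 0.1956] 0.0363 mean [0.6003 0.1976] rect [601.6 195.5] [56.3 51.4] 88.5
piston 1005 zmed 0.0567 circ [0.4191 0.1637] 0.0302 mean [0.4181 0.1664] rect [418.5 164. ] [57.2 58.5] 59.6
yellow 814 zmed 0.0699 circ [0.5684 0.1259] 0.0565 mean [0.571  0.1067] rect [565.8 124.9] [ 51.3 104.6] 14.5
tray 715 zmed 0.0238 circ [ 0.5007 -0.2502] 0.116 mean [ 0.4977 -0.2361] rect [ 500.4 -249.6] [ 76.5 223.1] 9.4
```

View pics/z1.png

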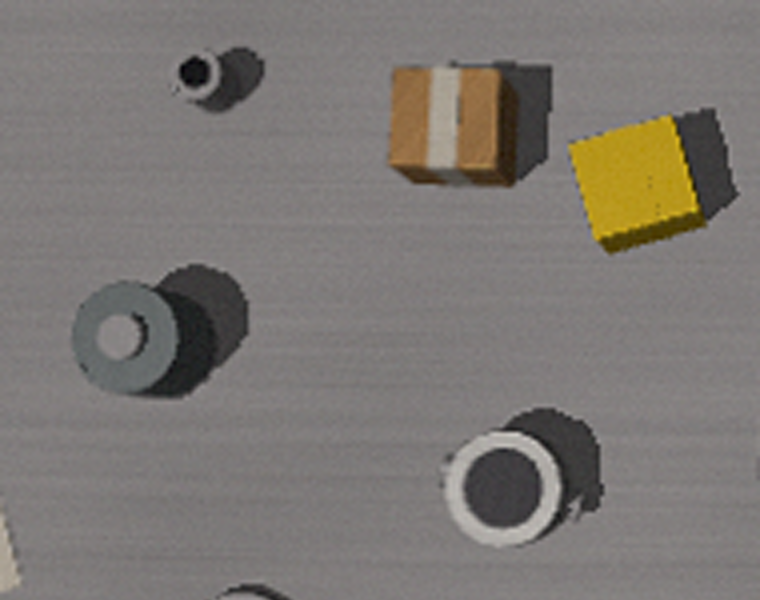

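View pics/z3.png

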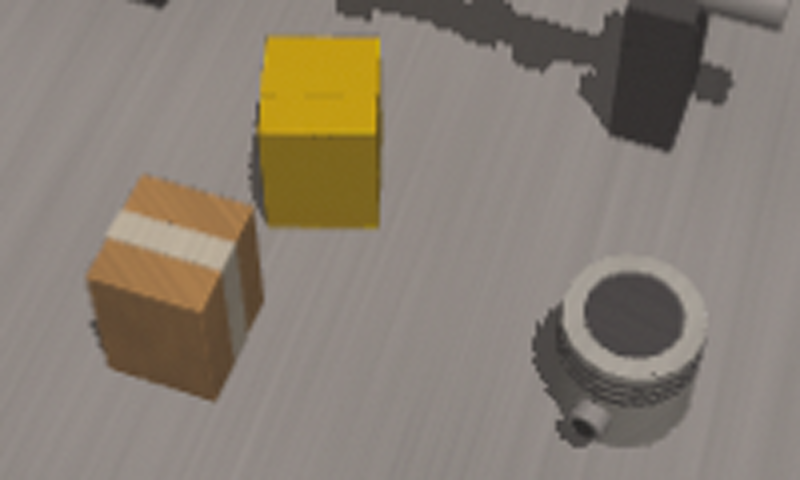

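View pics/z2.png

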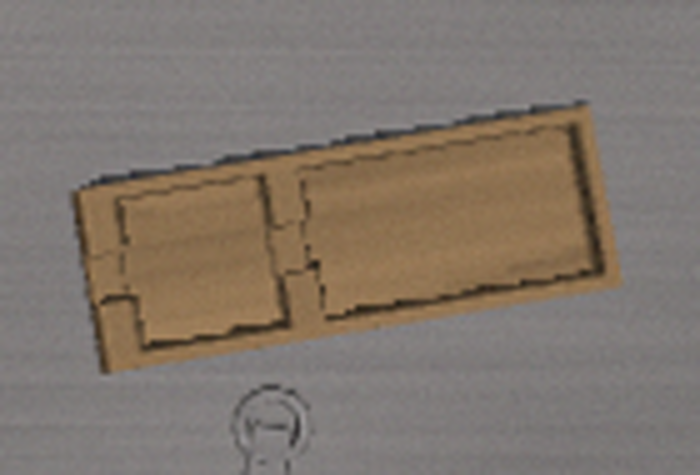

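```bash
python3 - <<'E'
from h import *
T=pickle.load(open('top0.pkl','rb'));S=pickle.load(open('side0.pkl','rb'))
ct,cs=cloud(T),cloud(S)
for c,b in((ct,(224,285,272,335)),(cs,(345,295,405,360))):
    q=c[b[1]:b[3],b[0]:b[2]].reshape(-1,3); d=q[:,:2]-[0.4188,0.1638]; rr=np.hypot(*d.T)
    m=(q[:,2]>.018)&(q[:,2]<.034)&(rr>.0305)&(rr<.045)
    for s in(1,-1):
        mm=m&(d[:,1]*s>0)
        if mm.sum(): 
            a=d[mm]; print(s,mm.sum(),a.mean(0).round(4),np.degrees(np.arctan2(-a[:,0],a[:,1])).round(0)[:12], q[mm][:,2].max())
# carton yaw fine, tray refine
for n,b in(('liner',(145,115,212,185)),('bottle',(220,112,262,165))):
    q=ct[b[1]:b[3],b[0]:b[2]].reshape(-1,3); m=q[:,2]>.02
    print(n,q[m].min(0),q[m].max(0))
q=ct[130:335,310:348].reshape(-1,3);m=q[:,2]>.07;print('cam',q[m].min(0),q[m].max(0))
from bench import r
o=r.get_obs();print(R.from_rotvec(o['orientation']).as_matrix().round(3),o['clock'])
E
```

```text
1 13 [0.0098 0.0339] [-23. -25. -20. -21. -22. -17. -18. -14. -15. -11. -11.  -7.] 0.03387791484931313
-1 29 [-0.0085 -0.0328] [179. 179. 175. 175. 176. 171. 172. 172. 173. 168. 168. 169.] 0.03237979006866798
1 65 [0.0073 0.0342] [-24. -21. -18. -24. -20. -19. -17. -14. -12. -25. -22. -19.] 0.03175115763680003
liner [0.69678155 0.25734775 0.0202049 ] [0.78572092 0.34843967 0.12498265]
bottle [0.73355975 0.14664655 0.02025021] [0.79083266 0.20635679 0.16604374]
cam [ 0.38910735 -0.03161258  0.07004497] [0.74757146 0.0351327  0.11544037]
[[ 0.972 -0.     0.235]
 [-0.235 -0.002  0.972]
 [ 0.    -1.    -0.002]] 0.1
```

>>> {"api": "jog_arm", "payload": {"motion": [[1,[0,0,0],[0,7,0]],[1,[0,0,0],[0,7,0]],[1,[0,0,0],[0,7,0]],[1,[0,0,0],[0,7,0]],[1,[0,0,0],[0,7,0]],[1,[0,0,0],[0,7,0]],[1,[0,0,0],[0,7,0]],[1,[0,0,0],[0,7,0]],[1,[0,0,0],[0,7,0]],[1,[0,0,0],[0,7,0]]]}}

```text
clock: 0.93
tcp_pos: [0.1582, 0.6559, 0.2498]
orientation: [-1.258, 1.13, -1.131]
contact_force: [-0.4, -0.4, 0.3]
grip_width: 0.0853
```

```bash
cat > go.py <<'E'
import sys,numpy as np
from scipy.spatial.transform import Rotation as R
from bench import r
o=r.get_obs();M=R.from_rotvec(o['orientation']).as_matrix()
x,y,z,yaw=map(float,sys.argv[1:5])
print('clk %.2f tcp'%o['clock'],o['tcp_pos'].round(4),'F',o['contact_force'].round(1),'w %.4f'%o['grip_width'],'q',o['joints'].round(2))
jy=np.degrees(np.arctan2(M[1,2],M[0,2]));tilt=np.degrees(np.arccos(-M[2,1]))
d=np.array([x,y,z])-o['tcp_pos']
t=R.from_euler('z',0) 
# desired frame: y down, z=(c,s,0), x=y×z
c,s=np.cos(np.radians(yaw)),np.sin(np.radians(yaw))
Y=np.array([0,0,-1.]);Z=np.array([c,s,0]);X=np.cross(Y,Z);D=np.column_stack([X,Y,Z])
print('jawyaw %.2f tilt %.2f'%(jy,tilt),'turn(tool,deg)',np.degrees(R.from_matrix(M.T@D).as_rotvec()).round(2))
print('shift now',(M.T@d*1000).round(1),'shift after turn',(D.T@d*1000).round(1),'mm')
E
python3 go.py 0.602 0.195 0.2 -1.3
```

```text
clk 0.93 tcp [0.1582 0.6559 0.2498] F [-0.4 -0.4  0.3] w 0.0853 q [-1.63  0.49  0.29  1.57 -0.15  1.11 -1.2 ]
jawyaw 6.09 tilt 0.06 turn(tool,deg) [0.01 7.39 0.06]
shift now [505.3  50.1 392.4] shift after turn [450.7  49.8 454.1] mm
```

>>> {"api": "jog_arm", "payload": {"motion": [[1,[0,0,0],[0,7.1,0]],[1,[0.025,0.0028,0.0252],[0,0,0]],[1,[0.025,0.0028,0.0252],[0,0,0]],[1,[0.025,0.0028,0.0252],[0,0,0]],[1,[0.025,0.0028,0.0252],[0,0,0]],[1,[0.025,0.0028,0.0252],[0,0,0]],[1,[0.025,0.0028,0.0252],[0,0,0]],[1,[0.025,0.0028,0.0252],[0,0,0]],[1,[0.025,0.0028,0.0252],[0,0,0]],[1,[0.025,0.0028,0.0252],[0,0,0]]]}}

```text
clock: 1.77
tcp_pos: [0.3833, 0.427, 0.2248]
orientation: [-1.204, 1.218, -1.218]
contact_force: [0.5, 0.3, 0.3]
grip_width: 0.0852
```

>>> {"api": "jog_arm", "payload": {"motion": [[1,[0.025,0.0028,0.0252],[0,0,0]],[1,[0.025,0.0028,0.0252],[0,0,0]],[1,[0.025,0.0028,0.0252],[0,0,0]],[1,[0.025,0.0028,0.0252],[0,0,0]],[1,[0.025,0.0028,0.0252],[0,0,0]],[1,[0.025,0.0028,0.0252],[0,0,0]],[1,[0.025,0.0028,0.0252],[0,0,0]],[1,[0.025,0.0028,0.0252],[0,0,0]],[1,[0,0,0],[0,0,0]]]}}

```text
clock: 2.52
tcp_pos: [0.5862, 0.2178, 0.2024]
orientation: [-1.2, 1.221, -1.23]
contact_force: [0.5, -1.2, -0.4]
grip_width: 0.0856
```

```bash
python3 go.py 0.602 0.195 0.06 -1.3
```

```text
clk 2.52 tcp [0.5862 0.2178 0.2024] F [ 0.5 -1.2 -0.4] w 0.0856 q [-0.79  0.47  0.46  1.75 -0.24  0.97 -0.27]
jawyaw -1.25 tilt 0.31 turn(tool,deg) [-0.16  0.05  0.26]
shift now [ 21.8 142.6  15.9] shift after turn [ 22.4 142.4  16.3] mm
```

>>> {"api": "jog_arm", "payload": {"motion": [[1,[0.022,0.022,0.016],[0,0,0]],[1,[0,0.03,0],[0,0,0]],[1,[0,0.03,0],[0,0,0]],[1,[0,0.03,0],[0,0,0]],[1,[0,0.025,0],[0,0,0]],[1,[0,0.014,0],[0,0,0]],[1,[0,0,0],[0,0,0]],[1,[0,0,0],[0,0,0]]]}}

```text
clock: 3.18
tcp_pos: [0.5974, 0.204, 0.0516]
orientation: [-1.205, 1.218, -1.218]
contact_force: [0.1, -0.7, 0.5]
grip_width: 0.0855
```

```bash
python3 go.py 0.602 0.195 0.052 -1.3; python3 - <<'E'
from bench import r
import cv2
for n in("side","top"): cv2.imwrite(f"pics/{n}1.png",r.grab_frame(n)["image"][:,:,::-1])
E
```

```text
clk 3.18 tcp [0.5974 0.204  0.0516] F [ 0.1 -0.7  0.5] w 0.0855 q [-0.69  0.67  0.36  1.82 -0.35  0.71 -0.15]
jawyaw -0.67 tilt 0.05 turn(tool,deg) [0.04 0.63 0.03]
shift now [ 8.9 -0.4  4.7] shift after turn [ 8.9 -0.4  4.8] mm
```

View pics/side1.png

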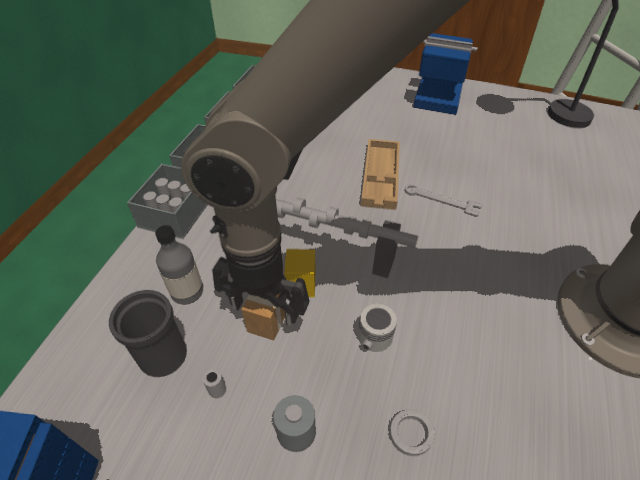

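The side view shows the open jaws straddling the carton near (262,310). The TCP is 9 mm short along the carton, so I'll correct that before closing.

>>> {"api": "jog_arm", "payload": {"motion": [[1,[0.0089,0,0.0048],[0,0.6,0]],[1,[0,0,0],[0,0,0]],[0,[0,0,0],[0,0,0]],[0,[0,0,0],[0,0,0]],[0,[0,0,0],[0,0,0]],[0,[0,0,0],[0,0,0]],[0,[0,0,0],[0,0,0]],[0,[0,0,0],[0,0,0]]], "force": 50}}

```text
clock: 3.95
tcp_pos: [0.6022, 0.1954, 0.0522]
orientation: [-1.198, 1.225, -1.225]
contact_force: [-2.3, 0.3, 5.5]
grip_width: 0.0497
```

```bash
python3 go.py 0.602 0.195 0.24 -1.3
```

```text
clk 3.95 tcp [0.6022 0.1954 0.0522] F [-2.3  0.3  5.5] w 0.0497 q [-0.68  0.67  0.37  1.82 -0.35  0.71 -0.14]
jawyaw -1.25 tilt 0.03 turn(tool,deg) [-0.01  0.05 -0.03]
shift now [   0.3 -187.8   -0.2] shift after turn [   0.4 -187.8   -0.2] mm
```

>>> {"api": "jog_arm", "payload": {"motion": [[0,[0,-0.01,0],[0,0,0]],[0,[0,-0.03,0],[0,0,0]],[0,[0,-0.03,0],[0,0,0]],[0,[0,-0.03,0],[0,0,0]],[0,[0,-0.03,0],[0,0,0]],[0,[0,-0.03,0],[0,0,0]],[0,[0,-0.028,0],[0,0,0]],[0,[0,0,0],[0,-5.3,0]],[0,[0,0,0],[0,-5.3,0]],[0,[0,0,0],[0,0,0]]]}}

```text
clock: 4.78
tcp_pos: [0.6018, 0.195, 0.2401]
orientation: [-1.283, 1.086, -1.086]
contact_force: [0.0, -0.1, -3.5]
grip_width: 0.0492
```

```bash
python3 go.py 0.513 -0.322 0.24 9.3
```

```text
clk 4.78 tcp [0.6018 0.195  0.2401] F [ 0.  -0.1 -3.5] w 0.0492 q [-0.73  0.44  0.43  1.7  -0.21  1.05 -0.06]
jawyaw 9.52 tilt 0.02 turn(tool,deg) [ 0.    0.22 -0.02]
shift now [ 495.2   -0.  -173.1] shift after turn [ 4.959e+02  1.000e-01 -1.712e+02] mm
```

>>> {"api": "jog_arm", "payload": {"motion": [[0,[0.0275,0,-0.0095],[0,0.2,0]],[0,[0.0275,0,-0.0095],[0,0,0]],[0,[0.0275,0,-0.0095],[0,0,0]],[0,[0.0275,0,-0.0095],[0,0,0]],[0,[0.0275,0,-0.0095],[0,0,0]],[0,[0.0275,0,-0.0095],[0,0,0]],[0,[0.0275,0,-0.0095],[0,0,0]],[0,[0.0275,0,-0.0095],[0,0,0]],[0,[0.0275,0,-0.0095],[0,0,0]],[0,[0.0275,0,-0.0095],[0,0,0]]]}}

```text
clock: 5.62
tcp_pos: [0.551, -0.0928, 0.2392]
orientation: [-1.28, 1.095, -1.092]
contact_force: [0.2, -0.0, -3.1]
grip_width: 0.0496
```

>>> {"api": "jog_arm", "payload": {"motion": [[0,[0.0275,0,-0.0095],[0,0,0]],[0,[0.0275,0,-0.0095],[0,0,0]],[0,[0.0275,0,-0.0095],[0,0,0]],[0,[0.0275,0,-0.0095],[0,0,0]],[0,[0.0275,0,-0.0095],[0,0,0]],[0,[0.0275,0,-0.0095],[0,0,0]],[0,[0.0275,0,-0.0095],[0,0,0]],[0,[0.0275,0,-0.0095],[0,0,0]],[0,[0,0,0],[0,0,0]],[0,[0,0,0],[0,0,0]]]}}

```text
clock: 6.45
tcp_pos: [0.5103, -0.3229, 0.2392]
orientation: [-1.279, 1.097, -1.096]
contact_force: [1.1, 1.0, -4.1]
grip_width: 0.0498
```

```bash
python3 go.py 0.513 -0.322 0.1 9.3
```

```text
clk 6.45 tcp [ 0.5103 -0.3229  0.2392] F [ 1.1  1.  -4.1] w 0.0498 q [ 0.02  0.41  0.58  1.77 -0.26  1.03  0.85]
jawyaw 8.73 tilt 0.10 turn(tool,deg) [ 0.1  -0.57  0.01]
shift now [ -0.5 139.2   3. ] shift after turn [ -0.4 139.2   2.8] mm
```

>>> {"api": "jog_arm", "payload": {"motion": [[0,[0,0.03,0.0028],[0,-0.6,0]],[0,[0,0.03,0],[0,0,0]],[0,[0,0.03,0],[0,0,0]],[0,[0,0.03,0],[0,0,0]],[0,[0,0.019,0],[0,0,0]],[0,[0,0,0],[0,0,0]],[0,[0,0,0],[0,0,0]]]}}

```text
clock: 7.03
tcp_pos: [0.5145, -0.3188, 0.0998]
orientation: [-1.285, 1.086, -1.081]
contact_force: [0.1, -0.1, -3.2]
grip_width: 0.0494
```

```bash
python3 go.py 0.513 -0.322 0.06 9.3; python3 - <<'E'
from bench import r
from h import *
for n in("side","top"):
    f=r.grab_frame(n);pickle.dump(f,open(n+'2.pkl','wb'));i=f['image'][:,:,::-1]
    i=i[120:240,320:480] if n=='side' else i[200:320,380:540]
    cv2.imwrite(f"pics/{n}2.png",cv2.resize(i,None,fx=4,fy=4,interpolation=2))
E
```

```text
clk 7.03 tcp [ 0.5145 -0.3188  0.0998] F [ 0.1 -0.1 -3.2] w 0.0494 q [ 0.1   0.59  0.48  1.87 -0.38  0.78  0.95]
jawyaw 9.74 tilt 0.17 turn(tool,deg) [ 0.13  0.44 -0.11]
shift now [ 3.  39.8 -1.9] shift after turn [ 2.9 39.8 -2. ] mm
```

View pics/side2.png

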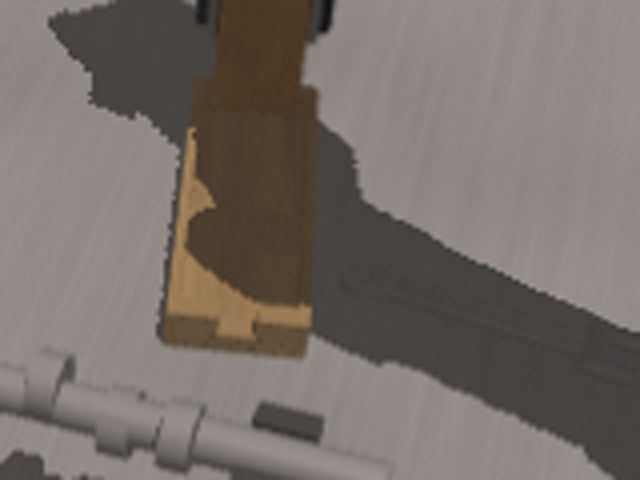

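View pics/top2.png

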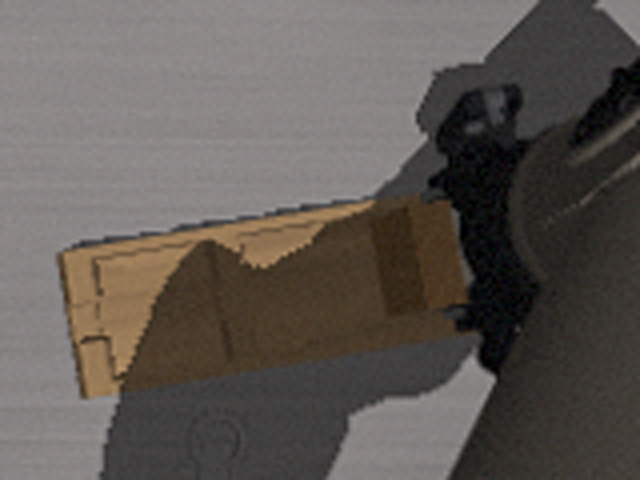

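The crops show the carton centred over the far end of the long bay. I'll check its visible face numerically.

```bash
cat > face.py <<'E'
import sys
from h import *
a=np.radians(9.3);X=np.array([np.cos(a),np.sin(a)]);Y=np.array([-np.sin(a),np.cos(a)]);O=np.array([.5012,-.2502])
def tray(w): d=w[...,:2]-O; return np.stack([d@X,d@Y,w[...,2]],-1)
E
python3 - <<'E'
from face import *
for n in('side','top'):
    f=pickle.load(open(n+'2.pkl','rb'));t=tray(cloud(f));im=f['image'].astype(int)
    br=(im[...,0]>im[...,2]*1.5)&(im[...,0]>25)
    m=br&(t[...,2]>.052)&(t[...,2]<.12)&(abs(t[...,0])<.06)&(t[...,1]<-.02)&(t[...,1]>-.14)
    q=t[m];print(n,len(q),q.min(0).round(4),q.max(0).round(4),np.median(q,0).round(4), np.percentile(q[:,0],[2,98]).round(4))
    fc=q[abs(q[:,1]-np.median(q[:,1]))<.006]
    if len(fc)>20:print('face yaw',np.degrees(np.polyfit(fc[:,0],fc[:,1],1)[0]))
E
```

```text
side 745 [-0.0244 -0.0992  0.052 ] [ 0.0271 -0.038   0.1196] [ 0.0017 -0.0444  0.0965] [-0.022   0.0255]
face yaw 0.6419859068474798
top 440 [-0.0348 -0.0673  0.0525] [ 0.0278 -0.0426  0.12  ] [ 0.0021 -0.0446  0.1077] [-0.0221  0.0268]
face yaw 0.9171942012628521
```

>>> {"api": "jog_arm", "payload": {"motion": [[0,[0.0016,0,-0.002],[0,0.6,0]],[0,[0,0.012,0],[0,0,0]],[0,[0,0.012,0],[0,0,0]],[0,[0,0.01,0],[0,0,0]],[0,[0,0.004,0],[0,0,0]],[0,[0,0.002,0],[0,0,0]],[0,[0,0,0],[0,0,0]]]}}

```text
clock: 7.72
tcp_pos: [0.5126, -0.3221, 0.0598]
orientation: [-1.281, 1.092, -1.09]
contact_force: [0.3, -0.5, -3.5]
grip_width: 0.0492
```

```bash
python3 go.py 0.513 -0.322 0.058 9.3
```

```text
clk 7.72 tcp [ 0.5126 -0.3221  0.0598] F [ 0.3 -0.5 -3.5] w 0.0492 q [ 0.13  0.65  0.45  1.89 -0.42  0.7   0.98]
jawyaw 9.12 tilt 0.09 turn(tool,deg) [ 0.07 -0.18 -0.04]
shift now [-0.1  1.8  0.4] shift after turn [-0.1  1.8  0.4] mm
```

>>> {"api": "jog_arm", "payload": {"motion": [[0,[0,0.0015,0],[0,0,0]],[0,[0,0,0],[0,0,0]],[1,[0,0,0],[0,0,0]],[1,[0,0,0],[0,0,0]],[1,[0,0,0],[0,0,0]],[1,[0,0,0],[0,0,0]],[1,[0,0,0],[0,0,0]]]}}

```text
clock: 8.3
tcp_pos: [0.5133, -0.3224, 0.0596]
orientation: [-1.28, 1.09, -1.092]
contact_force: [-0.4, -0.1, -0.7]
grip_width: 0.0857
```

>>> {"api": "jog_arm", "payload": {"motion": [[1,[0,-0.01,0],[0,0,0]],[1,[0,-0.03,0],[0,0,0]],[1,[0,-0.03,0],[0,0,0]],[1,[0,-0.03,0],[0,0,0]],[1,[0,-0.03,0],[0,0,0]],[1,[0,-0.03,0],[0,0,0]],[1,[0,-0.03,0],[0,0,0]],[1,[0,0,0],[0,0,0]]]}}

```text
clock: 8.97
tcp_pos: [0.5153, -0.3246, 0.2563]
orientation: [-1.277, 1.083, -1.1]
contact_force: [-0.1, -0.5, 0.3]
grip_width: 0.0851
```

```bash
python3 go.py 0.4903 0.3525 0.25 9.3; python3 - <<'E'
from bench import r
from face import *
for n in("side",):
    f=r.grab_frame(n);i=f['image'][:,:,::-1]
    cv2.imwrite(f"pics/{n}3.png",i)
    t=tray(cloud(f)); m=(t[...,2]>.062)&(t[...,2]<.085)&(abs(t[...,0])<.05)&(abs(t[...,1]+.073)<.045)
    q=t[m];print(len(q),np.median(q[:,2]),q.min(0),q.max(0),cv2.minAreaRect((q[:,:2]*1000).astype(np.float32)))
E
```

```text
clk 8.97 tcp [ 0.5153 -0.3246  0.2563] F [-0.1 -0.5  0.3] w 0.0851 q [ 0.01  0.4   0.59  1.75 -0.25  1.06  0.85]
jawyaw 9.08 tilt 0.60 turn(tool,deg) [-0.5  -0.22  0.33]
shift now [-672.6    3.2   82.1] shift after turn [-672.2    6.3   84.7] mm
406 0.07666217796546165 [-0.02590318 -0.10329609  0.06204431] [ 0.0243601  -0.04293668  0.07982553] ((-0.7716274261474609, -73.11634826660156), (60.359405517578125, 50.26327133178711), 89.99980163574219)
```

View pics/side3.png

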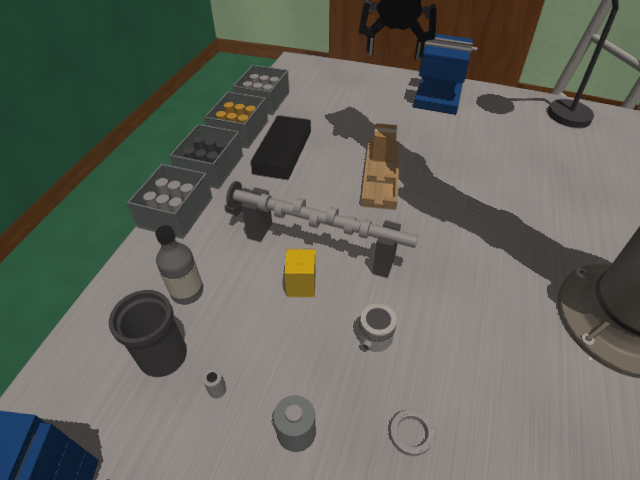

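The carton now stands in the far end of the bay, around (385,145) in the side view. Its centre is about (-1,-73) mm in the tray frame and its top is at 76.7 mm. The filter is next.

>>> {"api": "jog_arm", "payload": {"motion": [[1,[0,0,0],[-0.5,-0.2,0.3]],[1,[-0.0336,0.0003,0.0042],[0,0,0]],[1,[-0.0336,0.0003,0.0042],[0,0,0]],[1,[-0.0336,0.0003,0.0042],[0,0,0]],[1,[-0.0336,0.0003,0.0042],[0,0,0]],[1,[-0.0336,0.0003,0.0042],[0,0,0]],[1,[-0.0336,0.0003,0.0042],[0,0,0]],[1,[-0.0336,0.0003,0.0042],[0,0,0]],[1,[-0.0336,0.0003,0.0042],[0,0,0]],[1,[-0.0336,0.0003,0.0042],[0,0,0]]]}}

```text
clock: 9.85
tcp_pos: [0.5, -0.0161, 0.2465]
orientation: [-1.288, 1.099, -1.079]
contact_force: [0.3, -0.7, -0.1]
grip_width: 0.0851
```

>>> {"api": "jog_arm", "payload": {"motion": [[1,[-0.0336,0.0003,0.0042],[0,0,0]],[1,[-0.0336,0.0003,0.0042],[0,0,0]],[1,[-0.0336,0.0003,0.0042],[0,0,0]],[1,[-0.0336,0.0003,0.0042],[0,0,0]],[1,[-0.0336,0.0003,0.0042],[0,0,0]],[1,[-0.0336,0.0003,0.0042],[0,0,0]],[1,[-0.0336,0.0003,0.0042],[0,0,0]],[1,[-0.0336,0.0003,0.0042],[0,0,0]],[1,[-0.0336,0.0003,0.0042],[0,0,0]],[1,[-0.0336,0.0003,0.0042],[0,0,0]]]}}

```text
clock: 10.68
tcp_pos: [0.4871, 0.3217, 0.2445]
orientation: [-1.289, 1.098, -1.081]
contact_force: [0.7, -0.1, 0.1]
grip_width: 0.0855
```

>>> {"api": "jog_arm", "payload": {"motion": [[1,[-0.0336,0.0003,0.0042],[0,0,0]],[1,[0,0,0],[0,0,0]],[1,[0,0,0],[0,0,0]]]}}

```text
clock: 10.93
tcp_pos: [0.4852, 0.3565, 0.2439]
orientation: [-1.291, 1.095, -1.077]
contact_force: [-0.6, -0.9, -1.4]
grip_width: 0.0856
```

```bash
python3 go.py 0.4903 0.3527 0.052 9.3
```

```text
clk 10.93 tcp [0.4852 0.3565 0.2439] F [-0.6 -0.9 -1.4] w 0.0856 q [-0.97  0.38  0.31  1.75 -0.14  1.04 -0.44]
jawyaw 9.60 tilt 0.72 turn(tool,deg) [ 0.69  0.3  -0.2 ]
shift now [  5.2 191.8   6.7] shift after turn [  4.5 191.9   4.4] mm
```

>>> {"api": "jog_arm", "payload": {"motion": [[1,[0,0,0],[0.7,0.3,-0.2]],[1,[0.0045,0.01,0.0044],[0,0,0]],[1,[0,0.03,0],[0,0,0]],[1,[0,0.03,0],[0,0,0]],[1,[0,0.03,0],[0,0,0]],[1,[0,0.03,0],[0,0,0]],[1,[0,0.03,0],[0,0,0]],[1,[0,0.022,0],[0,0,0]],[1,[0,0.01,0],[0,0,0]],[1,[0,0,0],[0,0,0]]]}}

```text
clock: 11.77
tcp_pos: [0.4916, 0.3483, 0.0513]
orientation: [-1.28, 1.093, -1.095]
contact_force: [0.0, -0.4, -0.0]
grip_width: 0.0856
```

```bash
python3 go.py 0.4903 0.3527 0.052 9.3
```

```text
clk 11.77 tcp [0.4916 0.3483 0.0513] F [ 0.  -0.4 -0. ] w 0.0856 q [-0.9   0.62  0.24  1.89 -0.23  0.66 -0.37]
jawyaw 8.92 tilt 0.10 turn(tool,deg) [ 0.04 -0.38  0.1 ]
shift now [-4.5 -0.7 -0.7] shift after turn [-4.5 -0.7 -0.6] mm
```

>>> {"api": "jog_arm", "payload": {"motion": [[1,[-0.0045,0,-0.0006],[0,-0.4,0]],[1,[0,0,0],[0,0,0]],[0,[0,0,0],[0,0,0]],[0,[0,0,0],[0,0,0]],[0,[0,0,0],[0,0,0]],[0,[0,0,0],[0,0,0]],[0,[0,0,0],[0,0,0]],[0,[0,0,0],[0,0,0]]]}}

```text
clock: 12.43
tcp_pos: [0.4918, 0.356, 0.0555]
orientation: [-1.277, 1.086, -1.087]
contact_force: [-1.2, -0.4, 6.5]
grip_width: 0.0547
```

>>> {"api": "jog_arm", "payload": {"motion": [[0,[0,-0.01,0],[0,0,0]],[0,[0,-0.03,0],[0,0,0]],[0,[0,-0.03,0],[0,0,0]],[0,[0,-0.03,0],[0,0,0]],[0,[0,-0.03,0],[0,0,0]],[0,[0,-0.03,0],[0,0,0]],[0,[0,-0.03,0],[0,0,0]],[0,[0,0,0],[0,0,0]]]}}

```text
clock: 13.1
tcp_pos: [0.4934, 0.3565, 0.2512]
orientation: [-1.267, 1.083, -1.087]
contact_force: [1.0, 1.4, -1.3]
grip_width: 0.0548
```

```bash
python3 go.py 0.5035 -0.2638 0.24 9.3
```

```text
clk 13.10 tcp [0.4934 0.3565 0.2512] F [ 1.   1.4 -1.3] w 0.0548 q [-0.98  0.37  0.32  1.75 -0.13  1.03 -0.44]
jawyaw 9.39 tilt 0.84 turn(tool,deg) [-0.71  0.09 -0.44]
shift now [613.7   5.3 -91.4] shift after turn [613.8  11.2 -90.3] mm
```

```bash
cat > look.py <<'E'
import sys
from bench import r
from face import *
for n in("side","top"):
    f=r.grab_frame(n);pickle.dump(f,open(f'{n}{sys.argv[1]}.pkl','wb'));cv2.imwrite(f"pics/{n}{sys.argv[1]}.png",f['image'][:,:,::-1])
E
python3 look.py 4;python3 go.py 0.5035 -0.2638 0.24 9.3
```

```text
clk 13.20 tcp [0.4911 0.3552 0.2457] F [ 0.2 -0.  -3.3] w 0.0547 q [-0.98  0.37  0.32  1.75 -0.13  1.03 -0.44]
jawyaw 9.42 tilt 0.39 turn(tool,deg) [-0.33  0.12 -0.2 ]
shift now [612.7   3.  -89.1] shift after turn [612.9   5.7 -87.8] mm
```

View pics/side4.png

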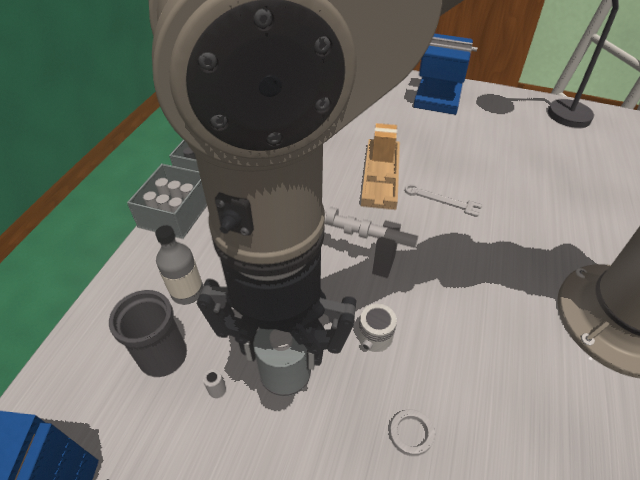

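View pics/top4.png

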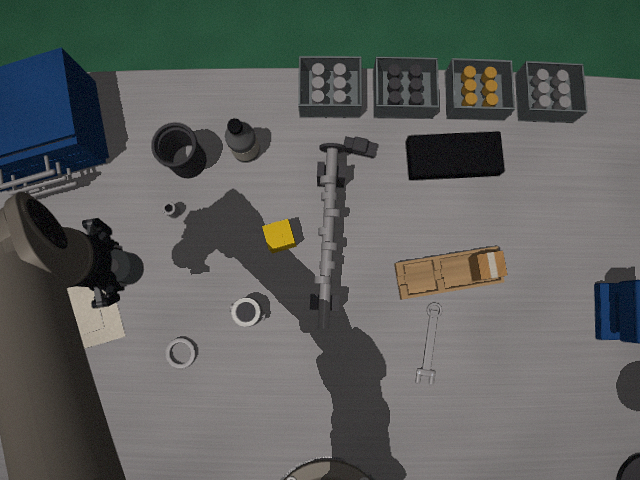

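The filter is held upright near (283,362) in the side view. In the top view the carton stands in the bay at about (489,264), and nothing else has moved.

>>> {"api": "jog_arm", "payload": {"motion": [[0,[0.014,0,-0.002],[-0.3,0.1,-0.2]],[0,[0.033,0.0003,-0.0048],[0,0,0]],[0,[0.033,0.0003,-0.0048],[0,0,0]],[0,[0.033,0.0003,-0.0048],[0,0,0]],[0,[0.033,0.0003,-0.0048],[0,0,0]],[0,[0.033,0.0003,-0.0048],[0,0,0]],[0,[0.033,0.0003,-0.0048],[0,0,0]],[0,[0.033,0.0003,-0.0048],[0,0,0]],[0,[0.033,0.0003,-0.0048],[0,0,0]],[0,[0.033,0.0003,-0.0048],[0,0,0]]]}}

```text
clock: 14.03
tcp_pos: [0.4945, 0.038, 0.2403]
orientation: [-1.287, 1.092, -1.088]
contact_force: [1.7, -0.2, -1.8]
grip_width: 0.0548
```

>>> {"api": "jog_arm", "payload": {"motion": [[0,[0.033,0.0003,-0.0048],[0,0,0]],[0,[0.033,0.0003,-0.0048],[0,0,0]],[0,[0.033,0.0003,-0.0048],[0,0,0]],[0,[0.033,0.0003,-0.0048],[0,0,0]],[0,[0.033,0.0003,-0.0048],[0,0,0]],[0,[0.033,0.0003,-0.0048],[0,0,0]],[0,[0.033,0.0003,-0.0048],[0,0,0]],[0,[0.02,0.0003,-0.0048],[0,0,0]],[0,[0.01,0,0],[0,0,0]],[0,[0,0,0],[0,0,0]]]}}

```text
clock: 14.87
tcp_pos: [0.4991, -0.2256, 0.2388]
orientation: [-1.285, 1.094, -1.092]
contact_force: [0.8, 0.6, -1.5]
grip_width: 0.0549
```

>>> {"api": "jog_arm", "payload": {"motion": [[0,[0,0,0],[0,0,0]],[0,[0,0,0],[0,0,0]]]}}

```text
clock: 15.03
tcp_pos: [0.5008, -0.221, 0.2392]
orientation: [-1.285, 1.089, -1.086]
contact_force: [0.1, 0.7, -2.0]
grip_width: 0.0548
```

```bash
python3 go.py 0.5035 -0.2638 0.12 9.3
```

```text
clk 15.03 tcp [ 0.5008 -0.221   0.2392] F [ 0.1  0.7 -2. ] w 0.0548 q [-0.17  0.31  0.59  1.9  -0.2   0.99  0.67]
jawyaw 9.45 tilt 0.18 turn(tool,deg) [0.18 0.15 0.01]
shift now [ 42.7 119.2  -4. ] shift after turn [ 42.7 119.2  -4.3] mm
```

>>> {"api": "jog_arm", "payload": {"motion": [[0,[0.022,0,-0.002],[0.2,0.1,0]],[0,[0.0207,0,-0.0023],[0,0,0]],[0,[0,0.03,0],[0,0,0]],[0,[0,0.03,0],[0,0,0]],[0,[0,0.03,0],[0,0,0]],[0,[0,0.03,0],[0,0,0]],[0,[0,0.012,0],[0,0,0]],[0,[0,0,0],[0,0,0]],[0,[0,0,0],[0,0,0]],[0,[0,0,0],[0,0,0]]]}}

```text
clock: 15.87
tcp_pos: [0.5049, -0.2657, 0.1096]
orientation: [-1.28, 1.086, -1.092]
contact_force: [-0.4, 1.1, -2.6]
grip_width: 0.055
```

```bash
python3 look.py 5; python3 go.py 0.5035 -0.2638 0.105 9.3; python3 - <<'E'
from face import *
for n in('side','top'):
    i=cv2.imread(f'pics/{n}5.png');i=i[90:240,320:480] if n=='side' else i[200:340,380:540]
    cv2.imwrite(f'pics/{n}5c.png',cv2.resize(i,None,fx=4,fy=4,interpolation=2))
f=pickle.load(open('side5.pkl','rb'));t=tray(cloud(f));im=f['image'].astype(int)
g=(abs(im[...,0]-im[...,2])<25)&(im.sum(2)>45)
from scipy.optimize import least_squares
m=g&(t[...,2]>.053)&(t[...,2]<.075)&(abs(t[...,0])<.035)&(t[...,1]<.03)&(t[...,1]>-.04)
q=t[m];print(len(q),q.min(0),q.max(0))
s=least_squares(lambda p:np.hypot(q[:,0]-p[0],q[:,1]-p[1])-.028,[0,-.013],loss='soft_l1',f_scale=.001);print(s.x,np.median(abs(s.fun)))
# bottom
mm=g&(abs(t[...,0])<.03)&(abs(np.hypot(t[...,0]-s.x[0],t[...,1]-s.x[1])-.028)<.004);print('z pct',np.percentile(t[mm][:,2],[0.5,2,5,50,99]))
# carton top
m=(t[...,2]>.070)&(t[...,2]<.085)&(abs(t[...,0])<.03)&(t[...,1]<-.045)&(t[...,1]>-.11);print(len(t[m]),t[m].min(0),t[m].max(0))
E
```

```text
clk 15.97 tcp [ 0.5049 -0.2658  0.1097] F [-0.4  1.1 -1.4] w 0.0550 q [-0.01  0.52  0.5   1.96 -0.36  0.75  0.87]
jawyaw 9.26 tilt 0.27 turn(tool,deg) [-0.24 -0.04  0.13]
shift now [-2.2  4.7 -1.1] shift after turn [-2.2  4.7 -1.1] mm
180 [-0.02787205 -0.01938797  0.05348038] [0.02814855 0.01070494 0.07481543]
[ 0.00037204 -0.01914383] 0.0006394745862350389
z pct [0.05487331 0.05865826 0.06198357 0.11524576 0.3839314 ]Traceback (most recent call last):
  File "<stdin>", line 14, in <module>
    return umr_minimum(a, axis, None, out, keepdims, initial, where)
ValueError: zero-size array to reduction operation minimum which has no identity
```

View pics/side5c.png

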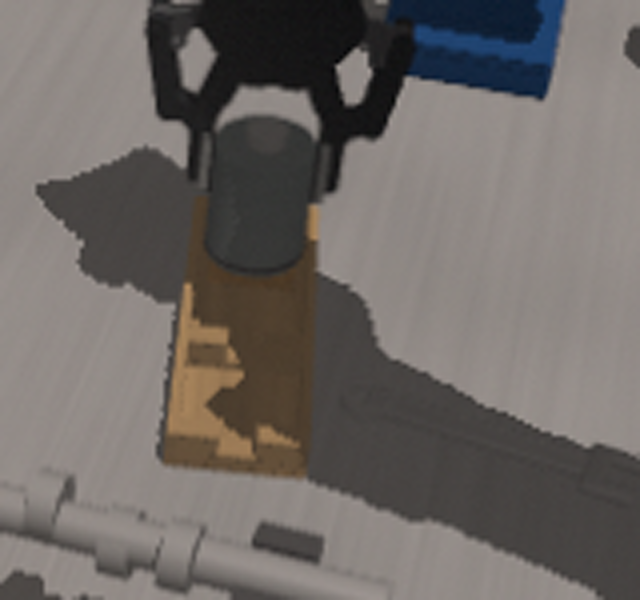

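View pics/top5c.png

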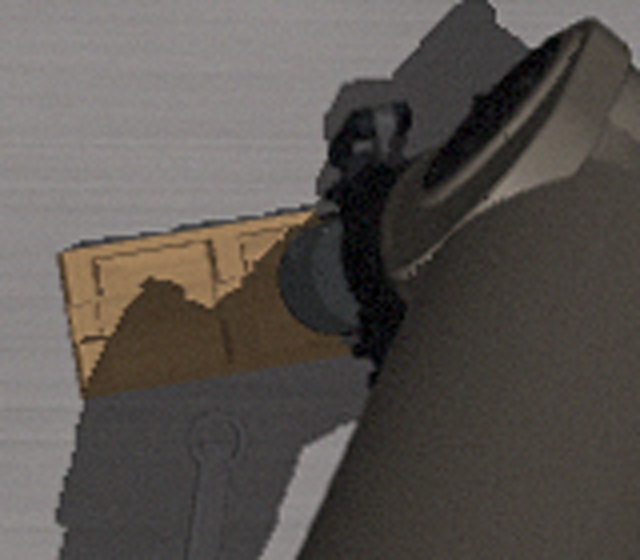

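>>> {"api": "jog_arm", "payload": {"motion": [[0,[-0.0051,0,-0.0003],[-0.2,0,0.1]],[0,[0,0.012,0],[0,0,0]],[0,[0,0.012,0],[0,0,0]],[0,[0,0,0],[0,0,0]]]}}

```text
clock: 16.3
tcp_pos: [0.5014, -0.26, 0.0816]
orientation: [-1.284, 1.093, -1.086]
contact_force: [-0.6, 0.8, -3.5]
grip_width: 0.0547
```

```bash
python3 go.py 0.5043 -0.2608 0.0615 9.3
```

```text
clk 16.30 tcp [ 0.5014 -0.26    0.0816] F [-0.6  0.8 -3.5] w 0.0547 q [ 0.    0.56  0.48  1.97 -0.39  0.7   0.88]
jawyaw 9.26 tilt 0.29 turn(tool,deg) [ 0.27 -0.04 -0.1 ]
shift now [ 1.3 20.1  2.8] shift after turn [ 1.2 20.1  2.7] mm
```

>>> {"api": "jog_arm", "payload": {"motion": [[0,[0.0008,0,0.0024],[0.3,0,-0.1]],[0,[0,0,0],[0,0,0]],[0,[0,0.008,0],[0,0,0]],[0,[0,0.006,0],[0,0,0]],[0,[0,0.003,0],[0,0,0]],[0,[0,0,0],[0,0,0]],[0,[0,0,0],[0,0,0]]]}}

```text
clock: 16.88
tcp_pos: [0.505, -0.2614, 0.0667]
orientation: [-1.28, 1.087, -1.092]
contact_force: [0.1, -1.2, -2.9]
grip_width: 0.0546
```

```bash
python3 go.py 0.5043 -0.2608 0.0615 9.3
```

```text
clk 16.88 tcp [ 0.505  -0.2614  0.0667] F [ 0.1 -1.2 -2.9] w 0.0546 q [ 0.02  0.59  0.46  1.98 -0.41  0.66  0.9 ]
jawyaw 9.22 tilt 0.19 turn(tool,deg) [-0.17 -0.08  0.09]
shift now [-0.7  5.2 -0.7] shift after turn [-0.7  5.2 -0.6] mm
```

>>> {"api": "jog_arm", "payload": {"motion": [[0,[-0.0005,0.0025,-0.0005],[0,0,0]],[0,[0,0.0025,0],[0,0,0]],[0,[0,0,0],[0,0,0]],[0,[0,0,0],[0,0,0]]]}}

```text
clock: 17.22
tcp_pos: [0.5047, -0.2609, 0.062]
orientation: [-1.28, 1.087, -1.092]
contact_force: [0.7, 0.2, -1.4]
grip_width: 0.0547
```

>>> {"api": "jog_arm", "payload": {"motion": [[0,[0,0.001,0],[0,0,0]],[0,[0,0,0],[0,0,0]],[0,[0,0,0],[0,0,0]]]}}

```text
clock: 17.47
tcp_pos: [0.5049, -0.2613, 0.0615]
orientation: [-1.279, 1.086, -1.093]
contact_force: [-1.1, 0.1, 3.5]
grip_width: 0.0548
```

Contact has been made, since the force reversed to +3.5 N. I'll release and back off straight up.

>>> {"api": "jog_arm", "payload": {"motion": [[1,[0,0,0],[0,0,0]],[1,[0,0,0],[0,0,0]],[1,[0,0,0],[0,0,0]],[1,[0,0,0],[0,0,0]],[1,[0,0,0],[0,0,0]],[1,[0,-0.01,0],[0,0,0]],[1,[0,-0.03,0],[0,0,0]],[1,[0,-0.03,0],[0,0,0]],[1,[0,-0.03,0],[0,0,0]],[1,[0,-0.03,0],[0,0,0]]]}}

```text
clock: 18.3
tcp_pos: [0.5039, -0.261, 0.1931]
orientation: [-1.279, 1.087, -1.093]
contact_force: [0.7, 0.5, 0.3]
grip_width: 0.0855
```

>>> {"api": "jog_arm", "payload": {"motion": [[1,[0,-0.03,0],[0,0,0]],[1,[0,-0.03,0],[0,0,0]],[1,[0,0,0],[0,3,0]],[1,[0,0,0],[0,7,0]],[1,[0,0,0],[0,7,0]],[1,[0,0,0],[0,7,0]],[1,[0,0,0],[0,0,0]]]}}

```text
clock: 18.88
tcp_pos: [0.5039, -0.2607, 0.2517]
orientation: [-1.071, 1.396, -1.402]
contact_force: [0.2, 0.1, -0.3]
grip_width: 0.0854
```

```bash
python3 go.py 0.4189 0.1638 0.25 -15; python3 look.py 6; python3 - <<'E'
from face import *
i=cv2.imread(f'pics/side6.png');cv2.imwrite('pics/side6c.png',cv2.resize(i[100:240,320:480],None,fx=4,fy=4,interpolation=2))
for n in('side','top'):
    f=pickle.load(open(n+'6.pkl','rb'));t=tray(cloud(f))
    def rg(z0,z1,y0,y1):
        m=(t[...,2]>z0)&(t[...,2]<z1)&(abs(t[...,0])<.04)&(t[...,1]<y1)&(t[...,1]>y0);return t[m]
    q=rg(.072,.0795,-.045,.03);print(n,'filter top',len(q))
    if len(q)>20:print(np.median(q[:,2]),cv2.minEnclosingCircle((q[:,:2]*1000).astype(np.float32)))
    q=rg(.081,.088,-.03,.005)
    if len(q)>5:print('stub',q.mean(0),len(q))
    q=rg(.072,.0795,-.11,-.045)
    if len(q)>20:print('carton',len(q),np.median(q[:,2]),q.min(0),q.max(0),cv2.minAreaRect((q[:,:2]*1000).astype(np.float32)))
E
```

```text
clk 18.88 tcp [ 0.5039 -0.2607  0.2517] F [ 0.2  0.1 -0.3] w 0.0854 q [-0.19  0.35  0.7   1.85 -0.26  1.03  0.36]
jawyaw -15.02 tilt 0.24 turn(tool,deg) [-0.24 -0.02  0.01]
shift now [-388.     0.8 -192.1] shift after turn [-388.     1.7 -192. ] mm
side filter top 263
0.07644475852349908 ((-3.717294216156006, -16.10865020751953), 33.26374435424805)
stub [ 0.00080726 -0.01318303  0.08416769] 63
carton 316 0.0769391805715664 [-0.02568858 -0.10157383  0.07209729] [ 0.02435581 -0.04500542  0.07949644] ((-0.6720447540283203, -73.28858184814453), (56.56346893310547, 50.044368743896484), 89.98800659179688)
top filter top 477
0.07612497671211726 ((4.113161563873291, -18.149044036865234), 32.21344757080078)
stub [ 0.00212783 -0.01472466  0.08426468] 98
carton 206 0.076158679972676 [-0.02495985 -0.07053473  0.07210258] [ 0.02556067 -0.04547237  0.07945855] ((0.3934135437011719, -57.825347900390625), (50.54755783081055, 24.92384910583496), 0.6308597922325134)
```

View pics/side6c.png

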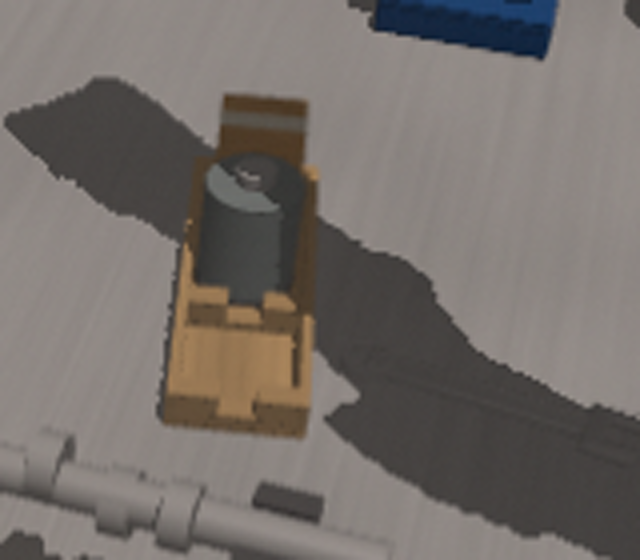

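View pics/top6.png

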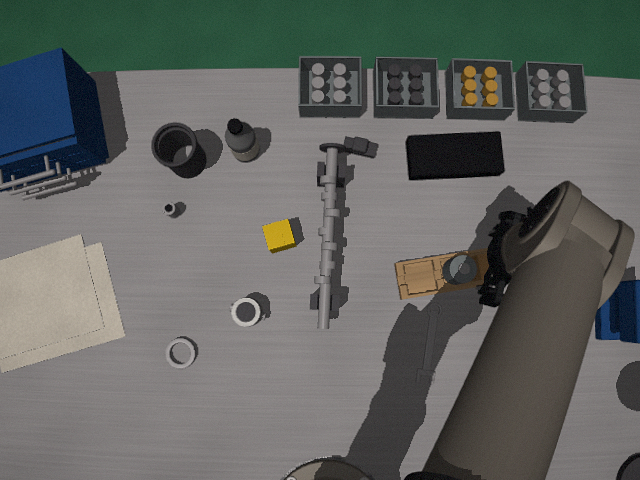

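The filter and carton both stand on the bay floor, at bay y of about +29 and -30 mm, with tops at about 76 mm. Next is the piston, whose pin direction gives a yaw of about -15.3°.

>>> {"api": "jog_arm", "payload": {"motion": [[1,[-0.0298,0.0001,-0.0148],[0,0.3,0]],[1,[-0.0298,0.0001,-0.0148],[0,0,0]],[1,[-0.0298,0.0001,-0.0148],[0,0,0]],[1,[-0.0298,0.0001,-0.0148],[0,0,0]],[1,[-0.0298,0.0001,-0.0148],[0,0,0]],[1,[-0.0298,0.0001,-0.0148],[0,0,0]],[1,[-0.0298,0.0001,-0.0148],[0,0,0]],[1,[-0.0298,0.0001,-0.0148],[0,0,0]],[1,[-0.0298,0.0001,-0.0148],[0,0,0]],[1,[-0.0298,0.0001,-0.0148],[0,0,0]]]}}

```text
clock: 19.82
tcp_pos: [0.4379, 0.0667, 0.2499]
orientation: [-1.072, 1.394, -1.4]
contact_force: [0.6, 1.3, -0.6]
grip_width: 0.0851
```

>>> {"api": "jog_arm", "payload": {"motion": [[1,[-0.0298,0.0001,-0.0148],[0,0,0]],[1,[-0.0298,0.0001,-0.0148],[0,0,0]],[1,[-0.0298,0.0001,-0.0148],[0,0,0]],[1,[0,0,0],[0,0,0]],[1,[0,0,0],[0,0,0]],[1,[0,0,0],[0,0,0]]]}}

```text
clock: 20.32
tcp_pos: [0.4189, 0.1626, 0.2491]
orientation: [-1.072, 1.395, -1.402]
contact_force: [0.1, -0.9, 0.1]
grip_width: 0.0853
```

```bash
python3 go.py 0.4189 0.1638 0.10 -15.3
```

```text
clk 20.32 tcp [0.4189 0.1626 0.2491] F [ 0.1 -0.9  0.1] w 0.0853 q [-0.93  0.09  0.45  2.1  -0.05  0.96 -0.71]
jawyaw -14.97 tilt 0.24 turn(tool,deg) [-0.24  0.33  0.03]
shift now [ -1.2 149.1  -0.9] shift after turn [ -1.2 149.1  -0.3] mm
```

>>> {"api": "jog_arm", "payload": {"motion": [[1,[-0.0012,0.023,-0.0003],[-0.2,0.3,0]],[1,[0,0.03,0],[0,0,0]],[1,[0,0.03,0],[0,0,0]],[1,[0,0.03,0],[0,0,0]],[1,[0,0.03,0],[0,0,0]],[1,[0,0.02,0],[0,0,0]],[1,[0,0,0],[0,0,0]],[1,[0,0,0],[0,0,0]],[1,[0,0,0],[0,0,0]]]}}

```text
clock: 21.07
tcp_pos: [0.42, 0.1638, 0.0871]
orientation: [-1.068, 1.404, -1.405]
contact_force: [0.1, -0.2, 0.4]
grip_width: 0.0854
```

```bash
python3 go.py 0.4189 0.1638 0.036 -15.3
```

```text
clk 21.07 tcp [0.42   0.1638 0.0871] F [ 0.1 -0.2  0.4] w 0.0854 q [-0.82  0.38  0.38  2.23 -0.26  0.56 -0.52]
jawyaw -15.44 tilt 0.10 turn(tool,deg) [-0.09 -0.14 -0.04]
shift now [ 0.4 51.1 -1.1] shift after turn [ 0.3 51.1 -1.1] mm
```

>>> {"api": "jog_arm", "payload": {"motion": [[1,[0,0.02,-0.001],[0,0,0]],[1,[0,0.02,0],[0,0,0]],[1,[0,0.011,0],[0,0,0]],[1,[0,0,0],[0,0,0]],[1,[0,0,0],[0,0,0]],[1,[0,0,0],[0,0,0]]]}}

```text
clock: 21.57
tcp_pos: [0.4192, 0.1651, 0.0364]
orientation: [-1.067, 1.403, -1.404]
contact_force: [0.1, -0.0, 0.3]
grip_width: 0.0853
```

```bash
python3 go.py 0.4189 0.1638 0.036 -15.3;python3 look.py 7
```

```text
clk 21.57 tcp [0.4192 0.1651 0.0364] F [ 0.1 -0.   0.3] w 0.0853 q [-0.77  0.49  0.3   2.25 -0.33  0.44 -0.46]
jawyaw -15.38 tilt 0.16 turn(tool,deg) [-0.13 -0.08 -0.1 ]
shift now [1.3 0.4 0.1] shift after turn [1.3 0.4 0.1] mm
```

View pics/side7.png

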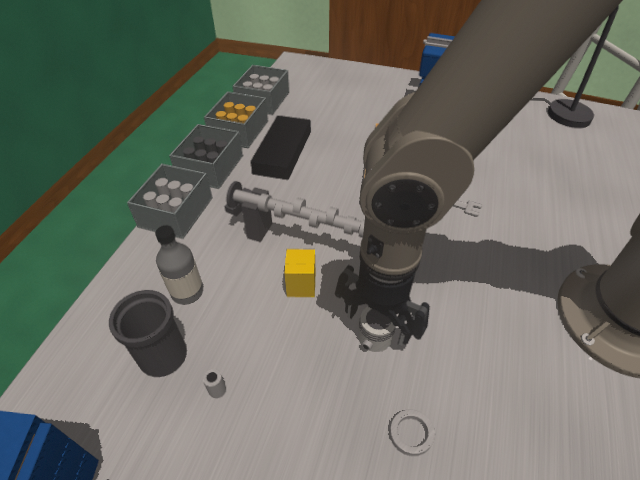

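The jaws straddle the piston at about (380,325), with the pin visible at (365,348) between them. I'll close and lift.

>>> {"api": "jog_arm", "payload": {"motion": [[1,[0.0013,0,0],[0,0,0]],[1,[0,0,0],[0,0,0]],[0,[0,0,0],[0,0,0]],[0,[0,0,0],[0,0,0]],[0,[0,0,0],[0,0,0]],[0,[0,0,0],[0,0,0]],[0,[0,0,0],[0,0,0]],[0,[0,0,0],[0,0,0]]], "force": 75}}

```text
clock: 22.33
tcp_pos: [0.418, 0.1635, 0.0355]
orientation: [-1.069, 1.404, -1.404]
contact_force: [-2.3, -1.0, 10.6]
grip_width: 0.0564
```

>>> {"api": "jog_arm", "payload": {"motion": [[0,[0,-0.01,0],[0,0,0]],[0,[0,-0.025,0],[0,0,0]],[0,[0,-0.03,0],[0,0,0]],[0,[0,-0.03,0],[0,0,0]],[0,[0,-0.03,0],[0,0,0]],[0,[0,-0.03,0],[0,0,0]],[0,[0,-0.03,0],[0,0,0]],[0,[0,0,0],[0,0,0]],[0,[0,0,0],[0,0,0]]]}}

```text
clock: 23.08
tcp_pos: [0.4179, 0.1639, 0.2211]
orientation: [-1.067, 1.403, -1.403]
contact_force: [-0.2, 0.6, -3.9]
grip_width: 0.0567
```

```bash
python3 go.py 0.491 -0.188 0.22 9.3;python3 look.py 8;  python3 - <<'E'
import cv2
i=cv2.imread('pics/side8.png');cv2.imwrite('pics/side8c.png',cv2.resize(i[200:360,320:480],None,fx=4,fy=3.7,interpolation=2))
E
```

```text
clk 23.08 tcp [0.4179 0.1639 0.2211] F [-0.2  0.6 -3.9] w 0.0567 q [-0.95  0.13  0.48  2.13 -0.08  0.89 -0.69]
jawyaw -15.36 tilt 0.19 turn(tool,deg) [ -0.13 -24.66  -0.13]
shift now [319.9   0.6 163.6] shift after turn [359.    1.1  15.3] mm
```

View pics/side8c.png

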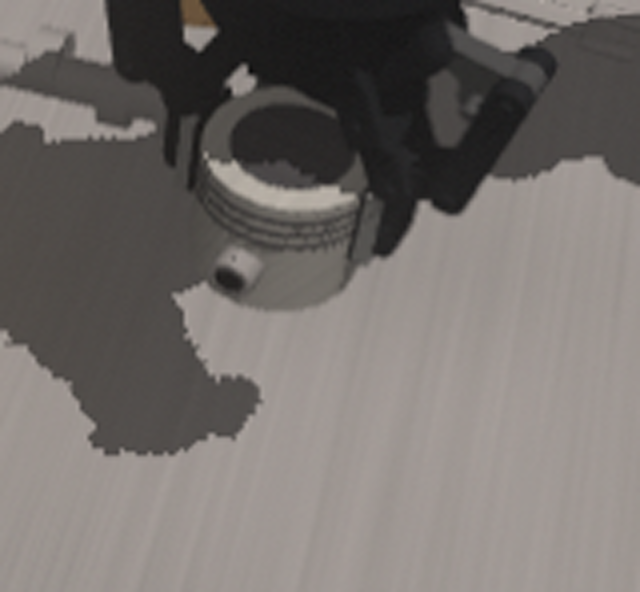

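The piston is held crown up with its pin at the front-left, around (232,270) in the crop. Next I turn it to the tray yaw and carry it over.

>>> {"api": "jog_arm", "payload": {"motion": [[0,[0,0,0],[0,-6.2,0]],[0,[0,0,0],[0,-6.2,0]],[0,[0,0,0],[0,-6.2,0]],[0,[0,0,0],[0,-6.1,0]],[0,[0,0,0],[0,0,0]]]}}

```text
clock: 23.6
tcp_pos: [0.4164, 0.1627, 0.2181]
orientation: [-1.288, 1.087, -1.086]
contact_force: [0.1, -0.1, -3.9]
grip_width: 0.0562
```

>>> {"api": "jog_arm", "payload": {"motion": [[0,[0.015,0,0.0006],[0,0,0]],[0,[0.03,0,0.0013],[0,0,0]],[0,[0.03,0,0.0013],[0,0,0]],[0,[0.03,0,0.0013],[0,0,0]],[0,[0.03,0,0.0013],[0,0,0]],[0,[0.03,0,0.0013],[0,0,0]],[0,[0.03,0,0.0013],[0,0,0]],[0,[0.03,0,0.0013],[0,0,0]],[0,[0.03,0,0.0013],[0,0,0]],[0,[0.03,0,0.0013],[0,0,0]]]}}

```text
clock: 24.43
tcp_pos: [0.4751, -0.1171, 0.2188]
orientation: [-1.282, 1.093, -1.09]
contact_force: [0.5, 0.3, -3.0]
grip_width: 0.0563
```

>>> {"api": "jog_arm", "payload": {"motion": [[0,[0.03,0,0.0013],[0,0,0]],[0,[0.025,0,0.0013],[0,0,0]],[0,[0.015,0,0],[0,0,0]],[0,[0,0,0],[0,0,0]],[0,[0,0,0],[0,0,0]]]}}

```text
clock: 24.85
tcp_pos: [0.4889, -0.185, 0.2187]
orientation: [-1.282, 1.094, -1.091]
contact_force: [-0.5, 0.0, -3.6]
grip_width: 0.0561
```

```bash
python3 go.py 0.491 -0.188 0.10 9.3
```

```text
clk 24.85 tcp [ 0.4889 -0.185   0.2187] F [-0.5  0.  -3.6] w 0.0561 q [-0.3   0.3   0.66  1.98 -0.23  0.93  0.63]
jawyaw 9.05 tilt 0.15 turn(tool,deg) [ 0.15 -0.25  0.  ]
shift now [  3.3 118.7   1.9] shift after turn [  3.3 118.7   1.6] mm
```

Lowering to TCP z 0.085 (underside at about 0.049), then measuring.

>>> {"api": "jog_arm", "payload": {"motion": [[0,[0.0033,0.013,0.0016],[0.1,-0.2,0]],[0,[0,0.03,0],[0,0,0]],[0,[0,0.03,0],[0,0,0]],[0,[0,0.03,0],[0,0,0]],[0,[0,0.02,0],[0,0,0]],[0,[0,0.01,0],[0,0,0]],[0,[0,0,0],[0,0,0]],[0,[0,0,0],[0,0,0]],[0,[0,0,0],[0,0,0]]]}}

```text
clock: 25.6
tcp_pos: [0.4932, -0.1873, 0.0882]
orientation: [-1.281, 1.083, -1.088]
contact_force: [0.3, -0.0, -2.8]
grip_width: 0.0564
```

```bash
cat > pist.py <<'E'
import sys
from face import *
from scipy.optimize import least_squares
k,z=sys.argv[1],float(sys.argv[2])  # z = est. underside
for n in('side','top'):
    f=pickle.load(open(f'{n}{k}.pkl','rb'));t=tray(cloud(f)).reshape(-1,3);im=f['image'].astype(int).reshape(-1,3)
    g=(abs(im[:,0]-im[:,2])<25)
    d=t-[0,.063,z]
    m=g&(d[:,2]>.003)&(d[:,2]<.054)&(abs(d[:,0])<.024)&(abs(d[:,1])<.034)&(np.hypot(d[:,0],d[:,1])>.024)
    pin0=(abs(d[:,0])<.011)&(abs(d[:,2]-.022)<.012)
    q=d[m&~pin0]
    if len(q)>30:
        s=least_squares(lambda p:np.hypot(q[:,0]-p[0],q[:,1]-p[1])-.029,[0,0],loss='soft_l1',f_scale=.001)
        print(n,'cyl centre rel seat',s.x.round(4),len(q),'res',np.median(abs(s.fun)).round(4))
        c=s.x
        e=d-[*c,0];rr=np.hypot(e[:,0],e[:,1])
        p=g&(e[:,2]>.011)&(e[:,2]<.034)&(rr>.0305)&(rr<.042)&(abs(e[:,0])<.018)
        for sg in(1,-1):
            a=e[p&(e[:,1]*sg>0)]
            if len(a)>4:
                mid=(np.percentile(a[:,0],3)+np.percentile(a[:,0],97))/2
                print('  pin',sg,len(a),'mean',a.mean(0).round(4),'xmid %.4f'%mid,'yaw vs tray deg %.1f'%np.degrees(np.arctan2(-sg*a[:,0].mean(),abs(a[:,1].mean()))))
        b=d[g&(abs(rr-.029)<.002)&(abs(e[:,0])<.02)&(e[:,1]>0)&~pin0];print('  z low pct',(b[:,2]).min().round(4),np.percentile(b[:,2],[2,5]).round(4))
    tp=d[g&(np.hypot(d[:,0],d[:,1])<.032)&(abs(d[:,2]-.056)<.006)]
    if len(tp)>20: print(n,'crown z',np.median(tp[:,2])-.056+z,'->underside',len(tp))
E
python3 look.py 9; python3 go.py 0.491 -0.188 0.072 9.3; python3 pist.py 9 0.05;  python3 - <<'E'
import cv2
for n in('side','top'):
    i=cv2.imread(f'pics/{n}9.png');i=i[90:240,310:470] if n=='side' else i[200:340,370:530]
    cv2.imwrite(f'pics/{n}9c.png',cv2.resize(i,None,fx=4,fy=4,interpolation=2))
E
```

```text
clk 25.70 tcp [ 0.4933 -0.1875  0.0884] F [-0.7 -1.  -2.7] w 0.0564 q [-0.17  0.51  0.53  2.07 -0.41  0.66  0.8 ]
jawyaw 9.52 tilt 0.27 turn(tool,deg) [-0.27  0.22  0.06]
shift now [ 0.1 16.4 -2.4] shift after turn [ 0.1 16.4 -2.4] mm
side cyl centre rel seat [0.0017 0.001 ] 351 res 0.0007
  pin 1 60 mean [-0.0006  0.0349  0.0259] xmid 0.0001 yaw vs tray deg 1.0
  z low pct 0.0022 [0.0043 0.0068]
side crown z 0.05288170921168594 ->underside 479
top cyl centre rel seat [ 0.0023 -0.    ] 75 res 0.0002
  pin 1 33 mean [-0.0011  0.0344  0.0303] xmid -0.0010 yaw vs tray deg 1.9
  z low pct -0.0434 [0.0066 0.0116]
top crown z 0.05188967617863854 ->underside 119
```

View pics/side9c.png

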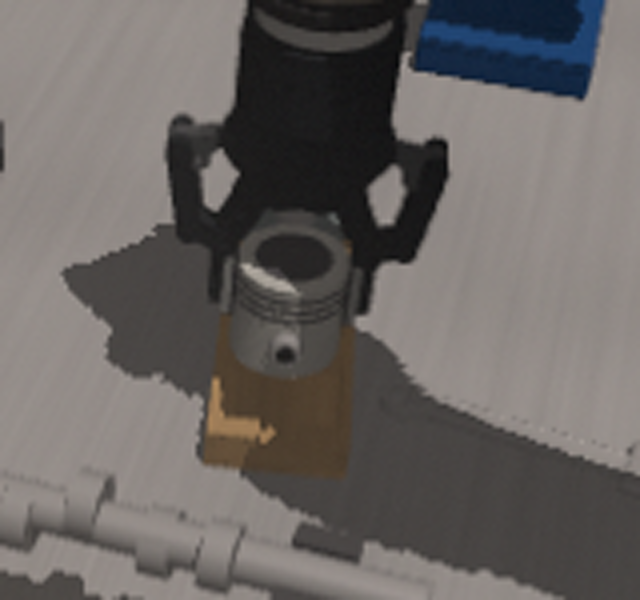

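View pics/top9c.png

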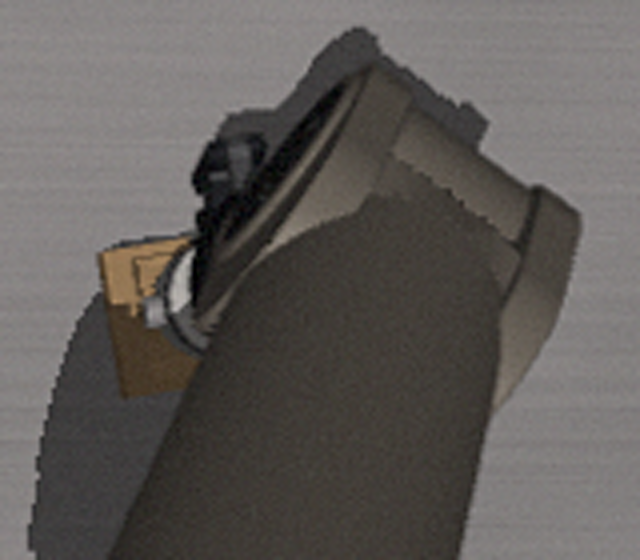

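The piston hangs over the seat with its pin pointing along the tray, at (285,352) in the crop. It is +2 mm off in x and about 1° in yaw. I'll make a small correction and lower it 17 mm.

>>> {"api": "jog_arm", "payload": {"motion": [[0,[0,0,-0.002],[-0.2,1,0]],[0,[0,0.008,0],[0,0,0]],[0,[0,0.006,0],[0,0,0]],[0,[0,0.003,0],[0,0,0]],[0,[0,0,0],[0,0,0]],[0,[0,0,0],[0,0,0]],[0,[0,0,0],[0,0,0]],[0,[0,0,0],[0,0,0]]]}}

```text
clock: 26.37
tcp_pos: [0.4904, -0.1878, 0.0702]
orientation: [-1.277, 1.1, -1.099]
contact_force: [0.7, -0.5, -3.0]
grip_width: 0.057
```

```bash
python3 look.py A; python3 go.py 0.491 -0.188 0.071 9.3; python3 pist.py A 0.035;  python3 - <<'E'
import cv2
i=cv2.imread(f'pics/sideA.png');cv2.imwrite(f'pics/sideAc.png',cv2.resize(i[90:240,310:470],None,fx=4,fy=4,interpolation=2))
E
```

```text
clk 26.47 tcp [ 0.4904 -0.1878  0.0702] F [ 0.9 -0.2 -3.3] w 0.0566 q [-0.15  0.54  0.51  2.08 -0.44  0.63  0.81]
jawyaw 8.53 tilt 0.07 turn(tool,deg) [ 0.06 -0.77  0.02]
shift now [ 0.3 -0.8  0.6] shift after turn [ 0.3 -0.8  0.6] mm
side cyl centre rel seat [-0.0012  0.001 ] 344 res 0.0007
  pin 1 53 mean [-0.0002  0.0355  0.0241] xmid 0.0000 yaw vs tray deg 0.3
  z low pct -0.0005 [0.0013 0.0037]
side crown z 0.03486707284105422 ->underside 451
top cyl centre rel seat [-0.0007 -0.0002] 85 res 0.0004
  pin 1 36 mean [-0.0002  0.0346  0.0266] xmid -0.0006 yaw vs tray deg 0.4
  z low pct -0.028 [0.004  0.0104]
top crown z 0.03417068435885078 ->underside 96
```

View pics/sideAc.png

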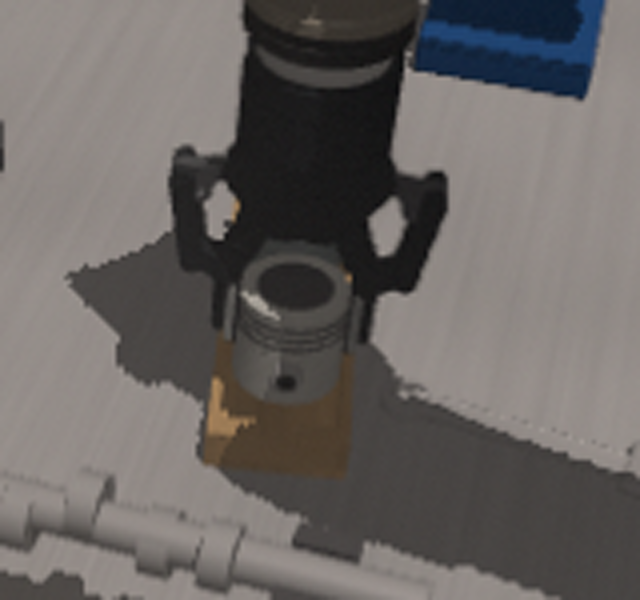

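The piston hovers about 10.5 mm above the rim, within about 1.5 mm of centre and 0.4° in yaw. I'll let it settle briefly, then hand in.

>>> {"api": "jog_arm", "payload": {"motion": [[0,[0,0,0],[0,0,0]],[0,[0,0,0],[0,0,0]],[0,[0,0,0],[0,0,0]],[0,[0,0,0],[0,0,0]],[0,[0,0,0],[0,0,0]],[0,[0,0,0],[0,0,0]]]}}

```text
clock: 26.97
tcp_pos: [0.4902, -0.1877, 0.0701]
orientation: [-1.277, 1.1, -1.098]
contact_force: [-1.4, 0.9, -3.5]
grip_width: 0.0567
```

```bash
python3 go.py 0.491 -0.188 0.071 9.3; python3 -c "
from bench import r
print(abs(r.get_obs()['qvel']).max());r.hand_in()"
```

```text
clk 26.97 tcp [ 0.4902 -0.1877  0.0701] F [-1.4  0.9 -3.5] w 0.0567 q [-0.15  0.54  0.51  2.08 -0.44  0.63  0.81]
jawyaw 8.53 tilt 0.08 turn(tool,deg) [ 0.08 -0.77  0.02]
shift now [ 0.4 -0.9  0.7] shift after turn [ 0.4 -0.9  0.7] mm
0.0018287896254695468
the job is handed in; nothing more can be done
```

The job is handed in at 27 s. The carton and filter are packed in the long bay and released, and the piston is held crown up over the square seat.

- **Carton and filter:** my last look, taken before the piston was lifted, showed both upright on the bay floor at about -30 mm (carton) and +29 mm (filter) along the bay. Their tops were at about 76 mm, and they were within about 2 mm of the bay's centre line. I did not measure them again with the piston in place.
- **Piston:** its underside is about 10.5 mm above the rim, about 1.5 mm from the seat centre, with the pin within 0.5° of the tray length. The arm is still, and the only load on the gripper is about the piston's weight (3.5 N).
- **Camera agreement:** the two cameras differed by about 1 mm on piston position and 0.7 mm on its height.
- **Camshaft and bystanders:** I saw no contact with the camshaft and nothing else out of place, but I checked this by eye in the pictures and did not measure it.
- **Oddities:** the fingers read 1–2 mm narrower than the nominal diameters when gripping the filter and piston. The filter sat about 3 mm off the jaw centre, which I allowed for when placing it.

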